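# Hold the inspection mirror so the camera sees the gearbox sight glass

## Robot

A 6-joint arm with a two-finger parallel gripper is mounted at the origin on the work surface. World frame = base frame: x ahead of the robot, y to its left, z up, the work surface at z = 0. Lengths are in m, angles in rad, forces in N, time in s.
With the tool pointing down it reaches from about 0.4 to 0.925 m from the base axis. Payload 12.5 kg.
Tool frame: the origin (TCP) lies between the finger pads; the fingertips stand 11 mm ahead of it and the grasp point (between the pads) lies 8 mm behind it; z points along the fingers, y is the line along which they close (so a half turn about z gives the same grasp; the last joint's range is limited). The gripper opens to 95 mm and grips with 3 to 60 N. Pads are 20 mm wide; open, the fingers measure 119 mm over their backs; the gripper's body (75 mm by 180 mm) begins 59 mm behind the grasp point.
Start: joints at [1.206, 0.491, 1.559, -0, 1.092, -0.106], TCP at [0.16, 0.604, 0.226] pointing down, gripper open.
Joint ranges: [-3.1, 3.1], [-0.84, 2.19], [0.05, 2.79], [-1.13, 4.28], [0.06, 2.93], [-2.69, 2.69]. Speed limits (rad/s): [2.22, 2.22, 2.79, 3.14, 3.14, 3.14].

## Interface

Orientations are given as [roll, pitch, yaw] about the fixed x, y, z axes, in that order (R = Rz(yaw) Ry(pitch) Rx(roll)).
In Python, from rig import manip gives the robot as it stands.
- The arm moves only by the tool shift_gripper, called after "Request:" in YAML: its name, and indented under it one key for each argument. Schema: {"type":"object","properties":{"deltas":{"type":"array","items":{"type":"object","properties":{"r":{"type":"array","items":{"type":"number"},"minItems":3,"maxItems":3},"xyz":{"type":"array","items":{"type":"number"},"minItems":3,"maxItems":3},"aperture":{"type":"number"}},"additionalProperties":false,"required":["aperture"]},"minItems":1,"maxItems":5},"clamp_n":{"type":"number"},"only":{"type":"string"},"quiet":{"type":"boolean"},"lines":{"type":"string"}},"required":["deltas"],"additionalProperties":false}. deltas is a list of rows, 1 to 5 of them, each an object with the fields r (a list: a rotation vector rx, ry, rz in a scale on which 1.0 is pi rad), xyz (a list: dx, dy, dz in fractions of the full range, 1 being 1000 mm), aperture (the finger opening in m); a field left out counts as zero (the opening has to be given); each row is the pose to reach, as a shift and turn from the pose commanded when the call began, along the tool's axes at that moment; what a row does not reach only later rows make up. A row lasts 1/8 s, in which the tool goes at most 0.0625 m and 0.188 rad, less where a joint would pass 70% of its speed; a pose out of reach is approached as far as the arm can. The fingers move at their own pace and stop on an object; clamp_n is the grip in N (left out, the last holds). Time passes only in rows, so rows that do not move let the fingers close. The tool returns the time, the measured TCP pose, the force, the opening and the grip force at its end. only (a regular expression) keeps the lines of the reply that match it, lines (a string "A,B") keeps lines A to B, and quiet returns only ok. Shift and turn numbers lie between -1 and 1, and a call with a number outside is refused. Input that does not fit is refused with a message, and nothing moves.
- manip.sense(): the state, without advancing time (a new reading comes with each control period).
- manip.snapshot(name): name is "scene" or "top" or "wrist"; returns the picture (400x640x3 uint8, red, green, blue); there is no depth.
- manip.camera_params(name): a dict with "camera_matrix" (3x3 intrinsics, pixels), "k1" (the pictures are not rectified: a ray, as slopes to the right and down, at radius r is drawn at 1 + k1 r^2 times it, then the intrinsics apply), "rvec" (rotation vector, rad) and "tvec" (3), from world to camera coordinates, as OpenCV has them. Camera axes: x right, y down, z forward; pixel columns grow to the right and rows downward; lengths in m; the calibration is good to about 2 mm. A picture is of the moment at which its call begins: read the wrist's pose just before it. camera_params takes no time and is no camera call; for the wrist camera it gives the pose at the moment of the call.
- manip.close_job(): hands the job in; it is judged then, once.
The state is a dict: "time_s": time; "qpos": joint angles; "dq": joint speeds; "joint_efforts": joint torques, N m; "tcp_pos": TCP position; "orientation": TCP orientation; "wrist_force": force on the tool from outside, world axes, zero at the start; "wrist_torque": the same for the moment, N m; "grip_width": finger opening in m; "finger_force": force on a finger pad.
Only numpy, scipy, OpenCV 4.12 (cv2) and the standard library are available. Lean on these libraries where they do the work, as an engineer would, in place of code of your own. Each camera call takes 0.05 s, during which the arm holds its last target. There are 200 camera calls.

## Task

Take the inspection mirror from the tool rack by its handle, pass its shank down through the eye of the magnetic stand, and, with the mirror at the height of the gearbox's oil sight glass, turn it until the bench camera sees the sight glass in the middle of the mirror. The eye's clamp screw is open and will not carry the mirror, so finish while still holding it there by the handle, upright and still, so that I can tighten the screw. Keep your fingers off the glass and leave everything else where it is.

Things in the scene. Friction and masses are not known exactly. Their poses are not given: they have to be found in the camera images.
- mirror: loose inspection mirror, 0.16 kg: glass 60 wide x 50 high mm in a black frame (66 x 56) clamped to the front of an upright 8 mm steel rod. Origin on the rod's axis at the height of the glass's middle; z up the rod, x the way the glass faces (reflecting face 12 mm in front of the axis), y across. It starts hanging upright in one of the rack's holes, on its shoulder, origin 104 mm above the bench
- handle (a point): where to grip the mirror: on the rod's axis 62 mm above the mirror's origin, in its hexagonal aluminium handle, 16 mm across flats, which runs from 32 to 86 mm above the origin; its flats face the mirror's +x and every 60 degrees from there
- shank_tip (a point): lower end of the mirror's shank, on the rod's axis 95 mm below the mirror's origin: plain 8 mm steel rod with a tapered end, 61 mm long below a shoulder of 18 mm diameter whose underside is 34 mm below the origin
- eye (a point): the stand's eye: middle of the mouth of an upright 11 mm through hole in a bright steel clamp block 28 x 26 mm, 16 mm thick; this point is on its top, 92 mm above the bench. Fixed. A level arm joins it to a post 112 mm away, on the side towards the robot (post top at 125 mm; magnet base 60 x 50 x 55 mm); a black screw stands out of the block's side
- camera_lens (a point): the middle of the bench camera's front lens, 150 mm above the bench and 250 mm from the eye's axis; the camera looks level straight at the eye's axis. Grey box camera with a black lens barrel (33 mm) on a post with a round foot. Fixed
- sight_glass (a point): middle of the mouth of the oil sight glass, a round glass (23 mm) in a brass bezel (34 mm) standing 16 mm out of the gearbox; 150 mm above the bench, 250 mm from the eye's axis, facing level straight at that axis. Seen from the eye it lies left of the camera (anticlockwise from above) by 40 to 90 degrees. Fixed
- gearbox: grey cast worm gearbox about 140 x 150 x 200 mm with a dark motor behind it. Its origin lies on the bench under the eye; its x axis points from there to the sight glass. Fixed
- camera: the bench camera and its stand, 175 mm high, round foot of 96 mm. Its origin lies on the bench under the eye; its x axis points from there to the lens. Fixed
- rack: the tool rack: a sheet aluminium shelf 260 x 70 mm, its top 70 mm above the bench, with three 10 mm holes in a row along x at -80, 0 and 80 mm from the origin (centre of its underside). Holds the mirror, a screwdriver and a punch in any order. Fixed
- screwdriver: short screwdriver with a black handle (26 mm thick, 62 mm tall above the shelf) standing in the rack. Leave it
- punch: dark steel centre punch (15 mm thick, 56 mm tall above the shelf) standing in the rack. Leave it
- wrench: steel wrench 130 mm long lying in front of the eye, between camera and gearbox. Leave it
- grease_tin: round tin, 72 mm wide, 75 mm high. Leave it
- tape_roll: roll of tape 90 mm wide, 24 mm high. Leave it
- offcut: wooden block 120 x 60 x 38 mm. Leave it
- screw_cup: steel cup 68 mm wide, 60 mm high. Leave it

How it is judged:
On the way, in this order (a step that is already met when the one before it is completed fails the run):
1. the mirror is lifted clear of the rack, in the fingers (height (world z) of shank_tip above 0.076 m and contact force between the fingers and mirror above 1 N), for 0.1 s.
2. the shank's end is through the stand's eye and out below it (horizontal distance between shank_tip and eye below 0.006 m and height (world z) of shank_tip below 0.07 m), for 0.2 s.
At the end, for the whole second after the job is handed in: Shank through the eye (end within 6 mm of its axis, 6 mm or more below the block); glass level with the sight glass within 10 mm, upright within 0.06 rad, turned so that the camera's sight line to the sight glass strikes within 12 mm (3.4 degrees) of its middle; gripped by more than 2 N, still (all of step 2 and height (world z) of mirror between 0.14 and 0.16 m and angle between mirror's own z axis and vertical below 0.06 rad and x of each of camera_lens, sight_glass in the frame of mirror above 0.1 m and ((y of camera_lens in the frame of mirror between -0.092 and -0.06 m and y of sight_glass in the frame of mirror between 0.06 and 0.092 m) or (y of camera_lens in the frame of mirror between -0.1 and -0.068 m and y of sight_glass in the frame of mirror between 0.068 and 0.1 m) or (y of camera_lens in the frame of mirror between -0.108 and -0.076 m and y of sight_glass in the frame of mirror between 0.076 and 0.108 m) or (y of camera_lens in the frame of mirror between -0.116 and -0.084 m and y of sight_glass in the frame of mirror between 0.084 and 0.116 m) or (y of camera_lens in the frame of mirror between -0.124 and -0.092 m and y of sight_glass in the frame of mirror between 0.092 and 0.124 m) or (y of camera_lens in the frame of mirror between -0.132 and -0.1 m and y of sight_glass in the frame of mirror between 0.1 and 0.132 m) or (y of camera_lens in the frame of mirror between -0.14 and -0.108 m and y of sight_glass in the frame of mirror between 0.108 and 0.14 m) or (y of camera_lens in the frame of mirror between -0.148 and -0.116 m and y of sight_glass in the frame of mirror between 0.116 and 0.148 m) or (y of camera_lens in the frame of mirror between -0.156 and -0.124 m and y of sight_glass in the frame of mirror between 0.124 and 0.156 m) or (y of camera_lens in the frame of mirror between -0.164 and -0.132 m and y of sight_glass in the frame of mirror between 0.132 and 0.164 m) or (y of camera_lens in the frame of mirror between -0.172 and -0.14 m and y of sight_glass in the frame of mirror between 0.14 and 0.172 m) or (y of camera_lens in the frame of mirror between -0.18 and -0.148 m and y of sight_glass in the frame of mirror between 0.148 and 0.18 m) or (y of camera_lens in the frame of mirror between -0.188 and -0.156 m and y of sight_glass in the frame of mirror between 0.156 and 0.188 m) or (y of camera_lens in the frame of mirror between -0.196 and -0.164 m and y of sight_glass in the frame of mirror between 0.164 and 0.196 m)) and contact force between the fingers and mirror above 2 N and linear speed of mirror below 0.02 m/s and angular speed of mirror below 0.15 rad/s); the arm keeps its last pose, push and grip.
It fails at once if the mirror is tipped over or dropped (angle between mirror's own z axis and vertical above 0.5 rad).
It fails at once if the fingers touch the mirror's glass (contact force between the fingers and mirror_c0 above 0.5 N).
It fails at once if the gearbox or the camera is knocked (contact force between anything else and gearbox above 5 N or contact force between anything else and camera above 5 N).
It fails at once if something else on the bench or in the rack is shifted by more than 25 mm (distance of any of screwdriver, punch, wrench, grease_tin, tape_roll, offcut, screw_cup from where it was at the start of the episode above 0.025 m).
It also fails if it takes over 40 s, if anything falls off the work surface, if the arm or the gripper's body presses on something with over 40 N, if the wrist force passes 120 N, or if a joint passes its speed limit or range.

## Working session

There is one attempt and no reset: what is moved stays moved. The work goes in short steps, Python scripts to look and compute and a tool call to move; the robot and the scene stay as the last step left them, time stands still between calls to the robot, and variables do not carry over. Pictures are saved under pics/ and viewed, at most 11 in all, crops included, and the job is handed in when it is done.

```bash
ls; mkdir -p pics
```

Create h.py:
```python
import numpy as np, cv2
from rig import manip
def P(n):
    c=manip.camera_params(n); return np.array(c["camera_matrix"],float),float(c["k1"]),cv2.Rodrigues(np.array(c["rvec"],float))[0],np.array(c["tvec"],float).ravel()
def dist(k1): return np.array([k1,0,0,0,0.])
def ray(n,uv,p=None):
    K,k1,R,t=p or P(n)
    # ideal->distorted is 1+k1 r^2 : OpenCV model
    x=cv2.undistortPointsIter(np.array([[uv]],float),K,dist(k1),None,None,(3,100,1e-10))[0,0]
    d=R.T@np.array([x[0],x[1],1]); return -R.T@t, d/np.linalg.norm(d)
def proj(n,X,p=None):
    K,k1,R,t=p or P(n)
    return cv2.projectPoints(np.array(X,float).reshape(-1,1,3),cv2.Rodrigues(R)[0],t,K,dist(k1))[0][:,0]
def atz(n,uv,z,p=None):
    o,d=ray(n,uv,p); return o+d*(z-o[2])/d[2]
def tri(rs):
    A=sum(np.eye(3)-np.outer(d,d) for o,d in rs); b=sum((np.eye(3)-np.outer(d,d))@o for o,d in rs)
    X=np.linalg.solve(A,b); return X,[np.linalg.norm((np.eye(3)-np.outer(d,d))@(X-o)) for o,d in rs]
def snap(n,f):
    im=manip.snapshot(n); cv2.imwrite("pics/"+f,im[:,:,::-1]); return im
```

Run:
```python
from h import *
s=manip.sense(); print(s)
for n in("scene","top"):
    snap(n,n+"0.png"); p=P(n); print(n,p[0].tolist(),p[1],-p[2].T@p[3],p[2][2])
p=P("wrist");snap("wrist","wrist0.png");print(p[0].tolist(),p[1],-p[2].T@p[3],p[2])
```

```text
pics
rig.py
{'time_s': 0.0, 'qpos': array([ 1.20642782e+00,  4.91546386e-01,  1.55942882e+00, -3.84528049e-05,
        1.09167934e+00, -1.05569201e-01]), 'dq': array([ 0.00022453, -0.00168217, -0.00124633,  0.00042075, -0.00027995,
        0.00022802]), 'joint_efforts': array([ 3.51937015e-03, -6.12650299e+01, -2.58178890e+01,  6.94908598e-02,
        4.81867057e-02, -6.27819281e-05]), 'tcp_pos': array([0.15984006, 0.60399007, 0.22507702]), 'orientation': array([-3.14053308e+00, -7.79806606e-05,  2.88281105e+00]), 'wrist_force': array([-0.05351113, -0.86778132, -0.44390042]), 'wrist_torque': array([-0.01933907,  0.01397027,  0.01652918]), 'finger_force': 0.0, 'grip_width': 0.09509452339172388}
scene [[380.02916965177775, 0.0, 322.75360856318895], [0.0, 380.02916965177775, 199.96355989180194], [0.0, 0.0, 1.0]] -0.01440987104449129 [1.18678554 0.11880747 0.74657048] [-0.7054103  -0.16361146 -0.68965759]
top [[372.41819417957413, 0.0, 313.5424446346327], [0.0, 372.41819417957413, 196.07837971368855], [0.0, 0.0, 1.0]] -0.05787996396837902 [ 0.4571442  -0.00710415  0.99761161] [ 0.09267794 -0.02192844 -0.99545464]
[[295.0218341305408, 0.0, 321.4345657808713], [0.0, 295.0218341305408, 197.01532867721562], [0.0, 0.0, 1.0]] -0.010965997181839025 [0.09572738 0.62044825 0.3844244 ] [[ 0.25558361  0.96678507 -0.00190787]
 [ 0.93974311 -0.24797022  0.23535859]
 [ 0.22706808 -0.0619467  -0.97190673]]
```

View pics/scene0.png

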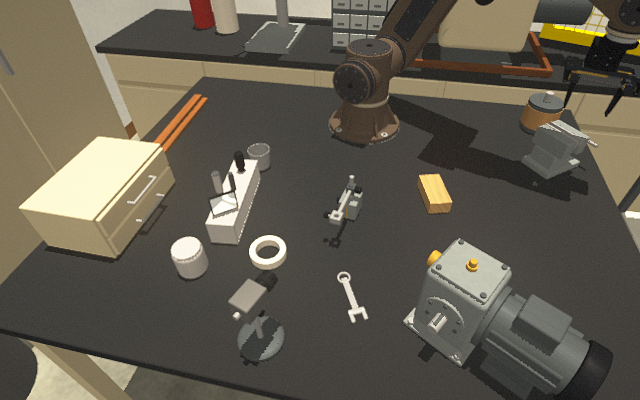

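View pics/top0.png

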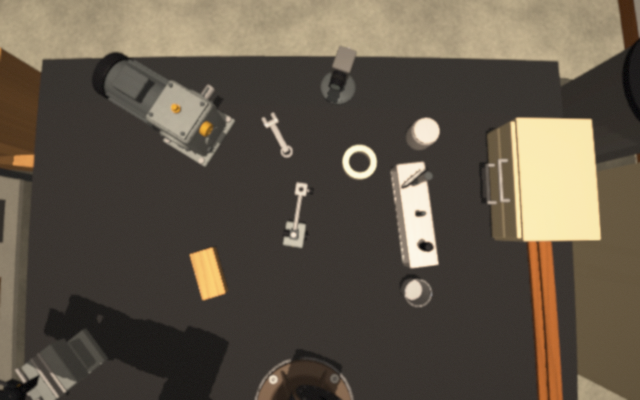

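The scene picture shows the mirror in the far rack hole (glass about (222,203)), the eye block at about (333,213), the camera at (250,300) and the brass bezel at (434,258). From the top, the eye is at (301,189), the lens near (335,95), the bezel at (206,129) and the mirror at (415,177). I'll zoom in next.

Run:
```python
import cv2,numpy as np
t=cv2.imread("pics/top0.png");s=cv2.imread("pics/scene0.png")
def c(im,x,y,w,h,k): return cv2.resize(im[y:y+h,x:x+w],None,fx=k,fy=k,interpolation=cv2.INTER_CUBIC)
# top row: top crops 65x50 @6 -> 390x300
a=np.hstack([c(t,385,155,65,50,6),c(t,275,170,65,50,6)]);b=np.hstack([c(s,195,145,65,50,6)[:,:],c(s,315,170,65,50,6)])
b=np.hstack([c(s,200,155,65,50,6),c(s,310,175,65,50,6)])
cv2.imwrite("pics/z1.png",np.vstack([a,b]))
a=np.hstack([c(t,310,40,65,65,6)[:,:],c(t,185,95,65,65,6)][:2])
b=np.hstack([c(s,215,270,65,35,6),c(s,405,235,65,35,6)])
cv2.imwrite("pics/z2.png",np.vstack([a,b]))
```

```text
(no output)
```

View pics/z1.png

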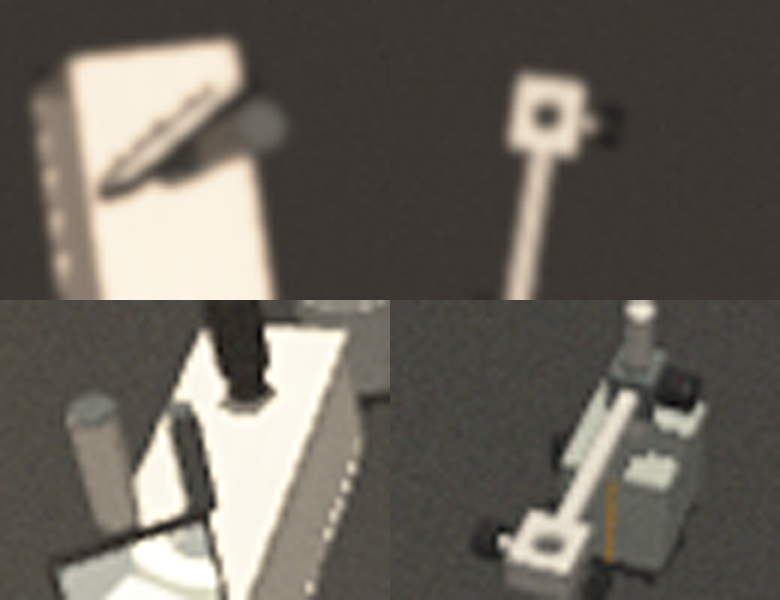

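View pics/z2.png

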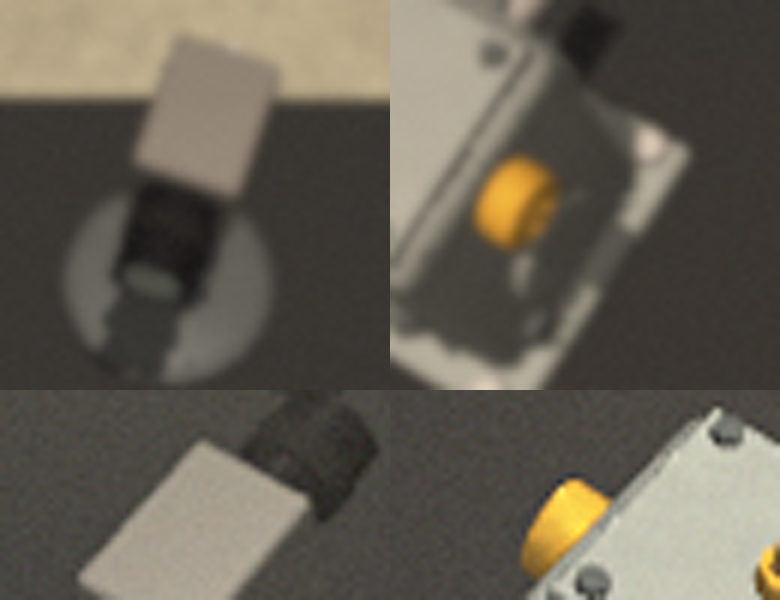

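The zoomed views give these sub-pixel centres:
- **Eye hole:** top (300.8,188.8), scene (335.8,215.1).
- **Handle top:** top (428.4,175.4), scene (214.9,172.6).
- **Camera box, lens barrel and bezel:** all located as well.

Run:
```python
from h import *
def T(x0,y0,u,v): return (x0+(u+.5)/6-.5,y0+(v+.5)/6-.5)
e=[T(275,170,157,115),T(310,175,157,243)]
h=[T(385,155,263,125),T(200,155,92,110)]
for n,q,z in(("eye",e,.092),("handletop",h,.190)):
    X,r=tri([ray("top",q[0]),ray("scene",q[1])]); print(n,X,r,atz("top",q[0],z),atz("scene",q[1],z))
E=atz("top",e[0],.092)
print("rod-shadow/frame top edge (top, scene) z .132")
for n,o,ps in(("top",(385,155),[(105,190),(215,88)]),("scene",(200,155),[(52,258),(210,215)])):
    A=[atz(n,T(*o,*p),.132) for p in ps]; d=A[1]-A[0]; print(n,A,np.linalg.norm(d),np.degrees(np.arctan2(d[1],d[0])))
def az(X): d=X-E; return np.hypot(d[0],d[1]),np.degrees(np.arctan2(d[1],d[0]))
print("cam box corners z.175")
for n,o,ps in(("top",(310,40),[(183,33),(280,68),(240,198),(133,160)]),("scene",(215,270),[(205,50),(308,112)])):
    A=np.array([atz(n,T(*o,*p),.175) for p in ps]); print(n,A.round(4)); print([az(a) for a in A],az(A.mean(0)))
print("lens front top",az(atz("top",T(310,40,157,285),.15)))
for p in[(530,208),(516,203)]: print("bezel",az(atz("top",T(185,95,p[0]-390,p[1]),.155)))
for p in[(550,530),(570,525)]: print("bezel scene",az(atz("scene",T(405,235,p[0]-390,p[1]-390),.155)))
# cover edge directions top
for L in [((400,285),(550,60)),((540,385),(685,155))]:
    A=[atz("top",T(185,95,p[0]-390,p[1]),z) for p,z in zip(L,(.2,.2) if L[0][0]==400 else (.015,.015))]
    d=A[1]-A[0];print("gear face",np.degrees(np.arctan2(d[1],d[0])))
print("stand arm", az(atz("top",T(275,170,132,280),.085)))
```

```text
eye [0.55984576 0.00444242 0.08922293] [np.float64(0.00027793290942729995), np.float64(0.00027793290942729047)] [0.55957959 0.00413419 0.092     ] [0.56244875 0.00519856 0.092     ]
handletop [ 0.57708727 -0.27899495  0.18925774] [np.float64(0.0011867651279057324), np.float64(0.0011867651279057678)] [ 0.57735832 -0.27994928  0.19      ] [ 0.57802493 -0.27710935  0.19      ]
rod-shadow/frame top edge (top, scene) z .132
top [array([ 0.56022385, -0.23537487,  0.132     ]), array([ 0.60081383, -0.28072908,  0.132     ])] 0.060865023354649286 -48.172885038780066
scene [array([ 0.60384658, -0.2958552 ,  0.132     ]), array([ 0.56751128, -0.24357747,  0.132     ])] 0.0636648670836059 124.80098333013213
cam box corners z.175
top [[ 0.8874 -0.0893  0.175 ]
 [ 0.8733 -0.1268  0.175 ]
 [ 0.8201 -0.1102  0.175 ]
 [ 0.8352 -0.0691  0.175 ]]
[(np.float64(0.3409111296029133), np.float64(-15.901550365758572)), (np.float64(0.3400060413480115), np.float64(-22.658420484234387)), (np.float64(0.2845036101903351), np.float64(-23.702989057229313)), (np.float64(0.2851957928263948), np.float64(-14.885735887114741))] (np.float64(0.3119368893274265), np.float64(-19.281637831353507))
scene [[ 0.8275 -0.1044  0.175 ]
 [ 0.8419 -0.0671  0.175 ]]
[(np.float64(0.2890560394097268), np.float64(-22.043703362011637)), (np.float64(0.29119106228212477), np.float64(-14.150672710690662))] (np.float64(0.2894355995209569), np.float64(-18.08264380005965))
lens front top (np.float64(0.249845189276889), np.float64(-19.64501614531577))
bezel (np.float64(0.2512084285607386), np.float64(58.25213595988346))
bezel (np.float64(0.2569213089504438), np.float64(58.51285401539009))
bezel scene (np.float64(0.25652098621746705), np.float64(56.97536775279807))
bezel scene (np.float64(0.26005346680683866), np.float64(58.35034483274015))
gear face -32.00279360270667
gear face -30.919297423941405
stand arm (np.float64(0.06770927172756946), np.float64(171.10535903501096))
```

View pics/wrist0.png

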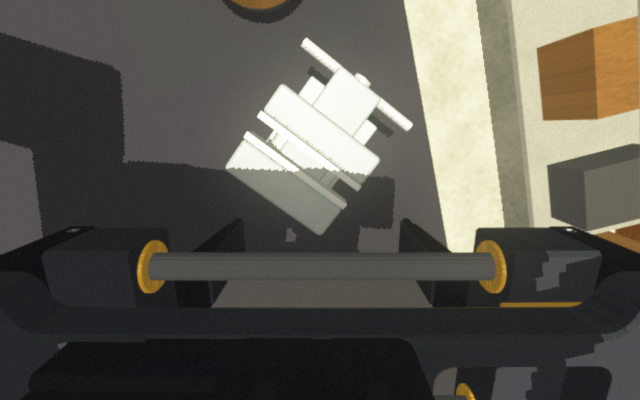

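The camera azimuth from the eye is about -19.3° and the sight glass about 58.4°, so the mirror must face about 19.5°. In the rack it faces about 38° (rough). The last image (wrist view) shows only the vise, which I don't need. Next I'll work out the moves to a hover.

Add to h.py:
```python
from scipy.spatial.transform import Rotation as Ro
def delta(pos,yaw_deg,start=None):
    """tool-axes shift and turn from pose now (tool pointing down exactly at goal)"""
    s=manip.sense(); R0=Ro.from_euler('xyz',s["orientation"]); R1=Ro.from_euler('xyz',[np.pi,0,np.radians(yaw_deg)])
    print("t",round(s["time_s"],2),"rot",(R0.inv()*R1).as_rotvec().round(4),"shift",R0.inv().apply(np.array(pos)-s["tcp_pos"]).round(4))
```

```bash
python3 -c "
from h import *
delta([.42,.33,.26],125); delta([.577,-.24,.30],68)"
```

```text
t 0.15 rot [-8.000e-04  2.000e-04  7.012e-01] shift [-0.3216 -0.1984 -0.0347]
t 0.15 rot [-7.000e-04  6.000e-04  1.696e+00] shift [-0.6192 -0.7093 -0.0743]
```

Units first: turns go in shares of pi rad. So 0.7 rad / 3.1416 = 0.2228.

Request:
shift_gripper:
  deltas:
    - {"r": [0, 0, 0.0446], "xyz": [-0.05, -0.03, -0.03], "aperture": 0.095}
    - {"r": [0, 0, 0.0891], "xyz": [-0.1, -0.06, -0.035], "aperture": 0.095}
    - {"r": [0, 0, 0.1337], "xyz": [-0.15, -0.09, -0.035], "aperture": 0.095}
    - {"r": [0, 0, 0.1783], "xyz": [-0.2, -0.12, -0.035], "aperture": 0.095}
    - {"r": [0, 0, 0.2228], "xyz": [-0.25, -0.15, -0.035], "aperture": 0.095}

```text
time_s: 0.78
tcp_pos: [0.3642, 0.3937, 0.2607]
orientation: [3.141, -0.0, 2.178]
wrist_force: [-0.2, 0.3, 1.2]
grip_width: 0.095
finger_force: 0.0
```

```bash
python3 -c "
from h import *
delta([.577,-.24,.30],68)"
```

```text
t 0.78 rot [ 1.000e-04 -1.000e-04  9.915e-01] shift [-0.6418 -0.187  -0.0394]
```

Converted, 0.5 rad / 3.1416 = 0.1592.

Request:
shift_gripper:
  deltas:
    - {"r": [0, 0, 0.0318], "xyz": [-0.06, -0.017, -0.01], "aperture": 0.095}
    - {"r": [0, 0, 0.0637], "xyz": [-0.12, -0.035, -0.02], "aperture": 0.095}
    - {"r": [0, 0, 0.0955], "xyz": [-0.18, -0.052, -0.03], "aperture": 0.095}
    - {"r": [0, 0, 0.1273], "xyz": [-0.24, -0.07, -0.04], "aperture": 0.095}
    - {"r": [0, 0, 0.1592], "xyz": [-0.3, -0.087, -0.04], "aperture": 0.095}

```text
time_s: 1.4
tcp_pos: [0.4638, 0.1006, 0.3013]
orientation: [3.14, -0.0, 1.68]
wrist_force: [0.4, 0.2, -0.1]
grip_width: 0.0949
finger_force: 0.0
```

```bash
python3 -c "
from h import *
delta([.577,-.24,.30],68)"
```

```text
t 1.4 rot [ 1.400e-03 -4.000e-04  4.928e-01] shift [-0.3509  0.0755  0.0014]
```

Converted, 0.49 rad / 3.1416 = 0.156.

Request:
shift_gripper:
  deltas:
    - {"r": [0, 0, 0.0318], "xyz": [-0.06, 0.012, 0], "aperture": 0.095}
    - {"r": [0, 0, 0.0637], "xyz": [-0.12, 0.025, 0], "aperture": 0.095}
    - {"r": [0, 0, 0.0955], "xyz": [-0.18, 0.038, 0], "aperture": 0.095}
    - {"r": [0, 0, 0.1273], "xyz": [-0.24, 0.05, 0], "aperture": 0.095}
    - {"r": [0, 0, 0.156], "xyz": [-0.3, 0.062, 0], "aperture": 0.095}

```text
time_s: 2.02
tcp_pos: [0.5588, -0.1907, 0.3005]
orientation: [-3.141, -0.0, 1.189]
wrist_force: [0.7, 0.6, 0.1]
grip_width: 0.0947
finger_force: 0.0
```

```bash
python3 -c "
from h import *
delta([.552,-.345,.30],68)"
```

```text
t 2.02 rot [-0.0002 -0.0002  0.0026] shift [-0.1457  0.0511  0.0004]
```

Run:
```python
from h import *
import pickle
p=P("wrist");snap("wrist","w1.png");pickle.dump(p,open("w1.pkl","wb"))
```

Request:
shift_gripper:
  deltas:
    - {"xyz": [-0.05, 0.017, 0], "aperture": 0.095}
    - {"xyz": [-0.1, 0.034, 0], "aperture": 0.095}
    - {"xyz": [-0.146, 0.051, 0], "aperture": 0.095}
    - {"xyz": [-0.146, 0.051, 0], "aperture": 0.095}
    - {"xyz": [-0.146, 0.051, 0], "aperture": 0.095}

```text
time_s: 2.7
tcp_pos: [0.5519, -0.3428, 0.3002]
orientation: [-3.141, -0.001, 1.193]
wrist_force: [0.3, -0.3, 0.1]
grip_width: 0.0949
finger_force: 0.0
```

Run:
```python
from h import *
import pickle
p=P("wrist");b=snap("wrist","w2.png");pickle.dump(p,open("w2.pkl","wb"))
a=cv2.imread("pics/w1.png");b=cv2.imread("pics/w2.png")
cv2.imwrite("pics/w12.png",np.vstack([a[:240],b[:240]]))
```

```text
(no output)
```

View pics/w12.png

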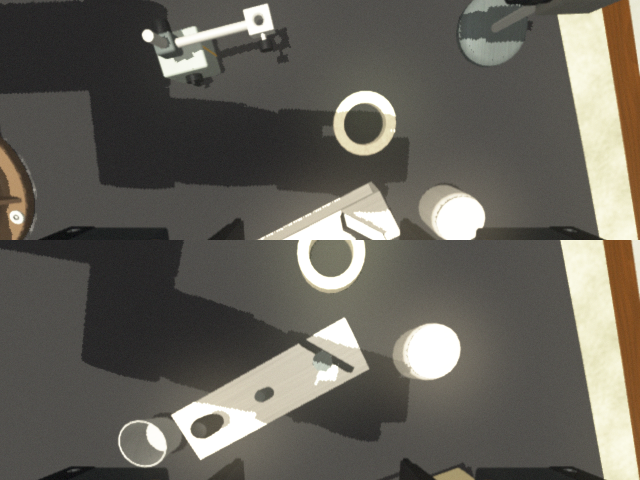

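In w1 the eye is at (258,18). In w2 the mirror's frame edge runs from (302,100) to (352,130), with the handle top near (321,118). I'll zoom in on both.

Run:
```python
import cv2,numpy as np
a=cv2.imread("pics/w1.png");b=cv2.imread("pics/w2.png")
def c(im,x,y,w,h,k): return cv2.resize(im[y:y+h,x:x+w],None,fx=k,fy=k,interpolation=cv2.INTER_CUBIC)
cv2.imwrite("pics/z3.png",np.hstack([c(b,290,85,75,60,7),c(a,240,0,38,60,7)]))
```

```text
(no output)
```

View pics/z3.png

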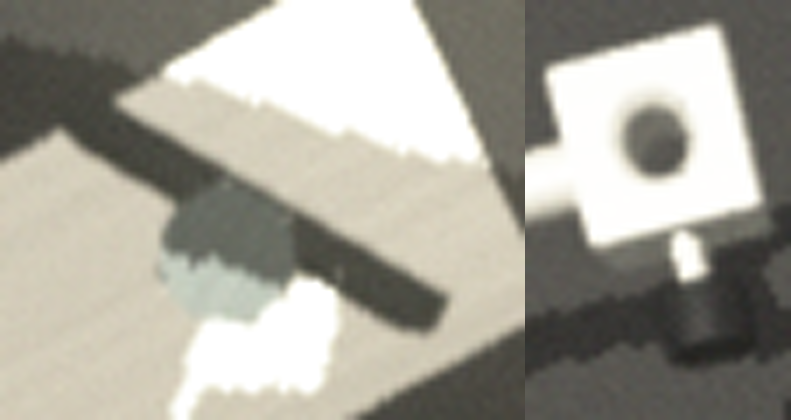

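Run:
```python
from h import *
import pickle
w1=pickle.load(open("w1.pkl","rb"));w2=pickle.load(open("w2.pkl","rb"))
def T(x0,y0,u,v,k=7): return (x0+(u+.5)/k-.5,y0+(v+.5)/k-.5)
def T6(x0,y0,u,v): return T(x0,y0,u,v,6)
hw=ray("w",T(290,85,227,250),w2); ew=ray("w",T(240,0,655-525,140),w1)
X,r=tri([ray("top",T6(385,155,263,125)),ray("scene",T6(200,155,92,110)),hw]);print("handle",X,r, atz("w",T(290,85,227,250),.19,w2))
X,r=tri([ray("top",T6(275,170,157,115)),ray("scene",T6(310,175,157,243)),ew]);print("eye",X,r,atz("w",T(240,0,130,140),.092,w1))
for L in[((115,103),(447,297)),((180,205),(425,333))]:
    A=[atz("w",T(290,85,*p),.132,w2) for p in L]; d=A[1]-A[0]; print(A,np.linalg.norm(d),"facing",np.degrees(np.arctan2(d[1],d[0]))+90)
    n=np.array([-d[1],d[0]])/np.hypot(d[0],d[1]); print("axis from mid front edge", ((A[0]+A[1])/2)[:2]-n*.014)
for q in[(160,262),(297,210),(228,182),(215,320)]: print(atz("w",T(290,85,*q),.19,w2))
im=cv2.imread("pics/w2.png")
```

```text
handle [ 0.57733719 -0.27866192  0.18960554] [np.float64(0.0013459746687481935), np.float64(0.0010788135616840208), np.float64(0.0003769913083286543)] [ 0.57754287 -0.2783531   0.19      ]
eye [0.55963705 0.00448866 0.0891923 ] [np.float64(0.00041131960327153456), np.float64(0.00023062901232524406), np.float64(0.0003345111899037998)] [0.55950292 0.00360208 0.092     ]
[array([ 0.57008818, -0.25123716,  0.132     ]), array([ 0.60686396, -0.29658647,  0.132     ])] 0.058386793840095284 facing 39.04013742221939
axis from mid front edge [ 0.5776022  -0.28272992]
[array([ 0.57366502, -0.26867321,  0.132     ]), array([ 0.6018151 , -0.30043208,  0.132     ])] 0.04243881002535878 facing 41.55279267102467
axis from mid front edge [ 0.57726323 -0.29383898]
[ 0.56911838 -0.27659145  0.19      ]
[ 0.58752985 -0.27706699  0.19      ]
[ 0.58070839 -0.27071022  0.19      ]
[ 0.57293693 -0.28582233  0.19      ]
```

```bash
python3 -c "
from h import *
delta([.5775,-.2785,.158],69.5)"
```

```text
t 2.75 rot [-0.0005 -0.0004 -0.0196] shift [0.0687 0.0002 0.1425]
```

Converted, -0.02 rad / 3.1416 = -0.0064.

Request:
shift_gripper:
  deltas:
    - {"r": [-0.0002, -0.0001, -0.0064], "xyz": [0.05, 0, 0.02], "aperture": 0.095}
    - {"r": [-0.0002, -0.0001, -0.0064], "xyz": [0.0687, 0.0002, 0.06], "aperture": 0.095}
    - {"r": [-0.0002, -0.0001, -0.0064], "xyz": [0.0687, 0.0002, 0.09], "aperture": 0.095}
    - {"r": [-0.0002, -0.0001, -0.0064], "xyz": [0.0687, 0.0002, 0.12], "aperture": 0.05}
    - {"r": [-0.0002, -0.0001, -0.0064], "xyz": [0.0687, 0.0002, 0.1425], "aperture": 0.05}

```text
time_s: 3.38
tcp_pos: [0.5777, -0.2777, 0.1572]
orientation: [-3.142, 0.0, 1.215]
wrist_force: [0.2, 0.2, 0.2]
grip_width: 0.0802
finger_force: 0.0
```

```bash
python3 -c "
from h import *
delta([.5775,-.2785,.158],69.5)"
```

```text
t 3.38 rot [-0.0001  0.0001  0.0017] shift [-0.0008  0.0001 -0.0008]
```

Request:
shift_gripper:
  deltas:
    - {"aperture": 0.04}
    - {"aperture": 0.03}
    - {"aperture": 0.02}
    - {"aperture": 0.01}
    - {"aperture": 0.01}
  clamp_n: 20

```text
time_s: 4.0
tcp_pos: [0.5776, -0.2794, 0.1585]
orientation: [3.141, 0.0, 1.213]
wrist_force: [-1.3, -0.2, 0.3]
grip_width: 0.0303
finger_force: 0.0
```

Request:
shift_gripper:
  deltas:
    - {"aperture": 0.01}
    - {"aperture": 0.01}
    - {"aperture": 0.01}
  clamp_n: 30

```text
time_s: 4.38
tcp_pos: [0.5776, -0.2794, 0.1581]
orientation: [3.141, 0.0, 1.213]
wrist_force: [-0.1, 0.4, 1.3]
grip_width: 0.0159
finger_force: 30.0
```

Request:
shift_gripper:
  deltas:
    - {"xyz": [0, 0, -0.01], "aperture": 0.01}
    - {"xyz": [0, 0, -0.03], "aperture": 0.01}
    - {"xyz": [0, 0, -0.06], "aperture": 0.01}
    - {"xyz": [0, 0, -0.09], "aperture": 0.01}
    - {"xyz": [0, 0, -0.12], "aperture": 0.01}

```text
time_s: 5.0
tcp_pos: [0.5774, -0.2792, 0.2796]
orientation: [3.141, 0.0, 1.213]
wrist_force: [0.1, -0.1, -1.4]
grip_width: 0.0158
finger_force: 30.0
```

Request:
shift_gripper:
  deltas:
    - {"aperture": 0.01}
    - {"aperture": 0.01}

```text
time_s: 5.25
tcp_pos: [0.5771, -0.2791, 0.277]
orientation: [-3.141, 0.0, 1.213]
wrist_force: [-0.2, -0.2, -2.8]
grip_width: 0.0154
finger_force: 30.0
```

```bash
python3 - <<'E'
from h import *
snap("scene","s1.png");snap("top","t1.png")
delta([.5595,.0038,.278],49.5)
E
```

```text
t 5.35 rot [-1.700e-03  2.000e-04  3.489e-01] shift [ 0.2588 -0.1157 -0.0011]
```

Converted, 0.16 rad / 3.1416 = 0.0509.

Request:
shift_gripper:
  deltas:
    - {"r": [0, 0, 0.0095], "xyz": [0.025, -0.011, 0], "aperture": 0.01}
    - {"r": [0, 0, 0.0286], "xyz": [0.065, -0.029, 0], "aperture": 0.01}
    - {"r": [0, 0, 0.0509], "xyz": [0.11, -0.049, 0], "aperture": 0.01}
    - {"r": [0, 0, 0.0732], "xyz": [0.155, -0.069, 0], "aperture": 0.01}
    - {"r": [0, 0, 0.0923], "xyz": [0.2, -0.089, 0], "aperture": 0.01}

```text
time_s: 5.98
tcp_pos: [0.5638, -0.0593, 0.277]
orientation: [-3.141, 0.001, 0.92]
wrist_force: [1.1, -0.1, -2.2]
grip_width: 0.0157
finger_force: 30.0
```

```bash
python3 -c "
from h import *
delta([.5595,.0038,.278],49.5)"
```

```text
t 5.97 rot [-0.0008  0.0008  0.0565] shift [ 0.0476 -0.0416 -0.001 ]
```

Converted, 0.056 rad / 3.1416 = 0.0178.

Request:
shift_gripper:
  deltas:
    - {"r": [0, 0, 0.0064], "xyz": [0.02, -0.017, 0], "aperture": 0.01}
    - {"r": [0, 0, 0.0127], "xyz": [0.036, -0.031, 0], "aperture": 0.01}
    - {"r": [0, 0, 0.0178], "xyz": [0.0476, -0.0416, -0.001], "aperture": 0.01}
    - {"r": [0, 0, 0.0178], "xyz": [0.0476, -0.0416, -0.001], "aperture": 0.01}
    - {"r": [0, 0, 0.0178], "xyz": [0.0476, -0.0416, -0.001], "aperture": 0.01}

```text
time_s: 6.6
tcp_pos: [0.5598, 0.0018, 0.2784]
orientation: [3.142, 0.001, 0.867]
wrist_force: [-0.8, 0.3, -1.1]
grip_width: 0.0157
finger_force: 30.0
```

Run:
```python
from h import *
delta([.5595,.0038,.278],49.5)
snap("scene","s2.png");snap("top","t2.png")
a=cv2.imread("pics/s2.png");t=cv2.imread("pics/t2.png")
def c(im,x,y,w,h,k): return cv2.resize(im[y:y+h,x:x+w],None,fx=k,fy=k,interpolation=cv2.INTER_CUBIC)
cv2.imwrite("pics/z4.png",np.hstack([c(a,295,130,80,100,6)]))
s=manip.sense()["tcp_pos"]; print(s, proj("scene",[s[0],s[1],s[2]+.008-.157]),proj("scene",[.5597,.004,.092]))
```

```text
t 6.6 rot [0.     0.0007 0.0031] shift [ 0.0013 -0.0015  0.0004]
[0.55983047 0.00158109 0.27863241] [[334.58045131 202.84117626]] [[335.47484079 214.2060487 ]]
```

View pics/z4.png

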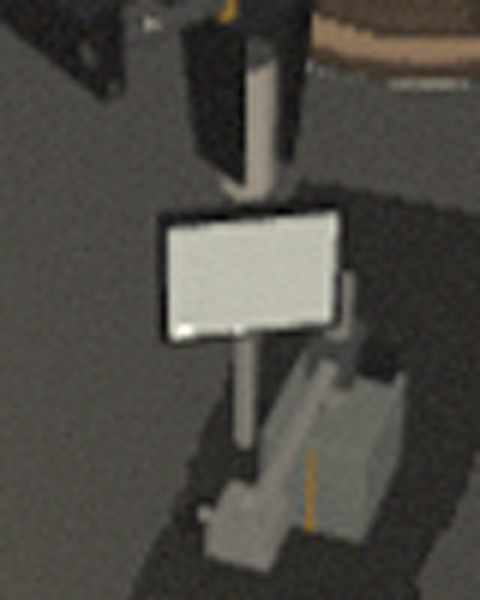

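The zoomed scene view shows the mirror hanging upright over the eye. The shank tip is at image (335.3,204.1) against the eye hole at (335.8,215.1), and the glass corners are visible. I'll fit the mirror's pose from these points.

Run:
```python
from h import *
from scipy.optimize import least_squares
T=lambda u,v:(295+(u+.5)/6-.5,130+(v+.5)/6-.5)
pix=np.array([T(*p) for p in[(160,212),(342,205),(339,326),(165,343),(168,228),(338,212),(333,325),(172,337),(244,447)]])
b=.012
M=np.array([(b,y*.033,z*.028) for y,z in((-1,1),(1,1),(1,-1),(-1,-1))]+[(b,y*.03,z*.025) for y,z in((-1,1),(1,1),(1,-1),(-1,-1))]+[(0,0,-.095)])
s=manip.sense()["tcp_pos"]; o=np.r_[s[:2],s[2]+.008-.062]
f=lambda x:(proj("scene",o+x[:3]+Ro.from_euler('ZYX',[x[3],x[4],x[5]]).apply(M))-pix).ravel()
g=lambda x:np.r_[f(x),x[:3]/.003,x[4:]/.02]
r=least_squares(g,[0,0,0,.34,0,0]);print((r.x[:3]*1e3).round(2),np.degrees(r.x[3:]),f(r.x).reshape(-1,2).round(2))
# eye in scene by same bias
print(atz("scene",(335.75,215.1),.092))
```

```text
[ 0.42  2.13 -1.06] [18.60666197 -0.62832755 -0.1246198 ] [[-0.25  1.3 ]
 [ 0.74 -0.02]
 [ 0.24  0.14]
 [-0.65 -0.21]
 [-0.13 -0.34]
 [-0.07  0.07]
 [-0.06 -0.63]
 [-0.47 -0.36]
 [ 0.16 -0.35]]
[0.56250332 0.00520901 0.092     ]
```

```bash
python3 -c "
from h import *
delta([.5603,.0036,.248],50.2)
delta([.5603,.0036,.204],50.2)"
```

```text
t 6.7 rot [ 0.0003  0.0005 -0.0098] shift [ 0.0019 -0.001   0.0306]
t 6.7 rot [ 0.0003  0.0005 -0.0098] shift [ 0.0019 -0.001   0.0746]
```

Converted, -0.01 rad / 3.1416 = -0.0032.

Request:
shift_gripper:
  deltas:
    - {"r": [0, 0, -0.0032], "xyz": [0.0019, -0.001, 0.01], "aperture": 0.01}
    - {"r": [0, 0, -0.0032], "xyz": [0.0019, -0.001, 0.022], "aperture": 0.01}
    - {"r": [0, 0, -0.0032], "xyz": [0.0019, -0.001, 0.032], "aperture": 0.01}
    - {"r": [0, 0, -0.0032], "xyz": [0.0019, -0.001, 0.032], "aperture": 0.01}
    - {"r": [0, 0, -0.0032], "xyz": [0.0019, -0.001, 0.032], "aperture": 0.01}

```text
time_s: 7.32
tcp_pos: [0.5604, 0.0043, 0.2471]
orientation: [3.141, 0.0, 0.877]
wrist_force: [-0.5, -0.0, -1.8]
grip_width: 0.0158
finger_force: 30.0
```

Run:
```python
from h import *
print(manip.sense()["tcp_pos"],manip.sense()["wrist_force"],manip.sense()["wrist_torque"])
snap("scene","s3.png");snap("top","t3.png")
a=cv2.imread("pics/s3.png");t=cv2.imread("pics/t3.png")
def c(im,x,y,w,h,k): return cv2.resize(im[y:y+h,x:x+w],None,fx=k,fy=k,interpolation=cv2.INTER_CUBIC)
cv2.imwrite("pics/z5.png",np.hstack([c(a,315,185,40,50,10),c(t,280,160,40,50,10)]))
```

```text
[0.56043199 0.00430693 0.24706196] [-0.53432197 -0.03979691 -1.80778253] [-0.10996778  0.09784685 -0.00061531]
```

View pics/z5.png

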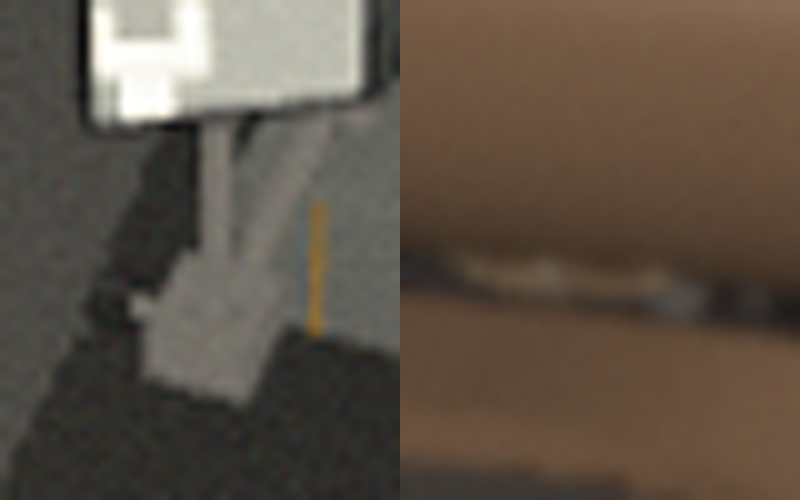

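The scene crop puts the rod at about u=336.1 over the eye hole at u≈335.75, so it's within 1 mm with the tip just above the mouth.

```bash
python3 -c "
from h import *
delta([.5602,.0037,.232],50.2)"
```

```text
t 7.42 rot [ 0.0011 -0.0002  0.0007] shift [-0.0006  0.0002  0.0153]
```

Request:
shift_gripper:
  deltas:
    - {"xyz": [-0.0006, 0.0002, 0.002], "aperture": 0.01}
    - {"xyz": [-0.0006, 0.0002, 0.005], "aperture": 0.01}
    - {"xyz": [-0.0006, 0.0002, 0.008], "aperture": 0.01}
    - {"xyz": [-0.0006, 0.0002, 0.011], "aperture": 0.01}
    - {"xyz": [-0.0006, 0.0002, 0.014], "aperture": 0.01}

```text
time_s: 8.05
tcp_pos: [0.5601, 0.0037, 0.2327]
orientation: [3.141, 0.0, 0.877]
wrist_force: [0.3, 0.2, -2.3]
grip_width: 0.0156
finger_force: 30.0
```

```bash
python3 -c "
from h import *
s=manip.sense();print(s['tcp_pos'],s['wrist_force'],s['wrist_torque'])"
```

```text
[0.56006103 0.00372363 0.23268704] [ 0.25840587  0.22838672 -2.29137213] [-0.10375406  0.10353537 -0.06410886]
```

Request:
shift_gripper:
  deltas:
    - {"xyz": [0, 0, 0.004], "aperture": 0.01}
    - {"xyz": [0, 0, 0.009], "aperture": 0.01}
    - {"xyz": [0, 0, 0.014], "aperture": 0.01}
    - {"xyz": [0, 0, 0.019], "aperture": 0.01}
    - {"xyz": [0, 0, 0.022], "aperture": 0.01}

```text
time_s: 8.68
tcp_pos: [0.56, 0.0037, 0.2105]
orientation: [3.141, 0.0, 0.877]
wrist_force: [0.1, -0.7, -0.7]
grip_width: 0.0158
finger_force: 30.0
```

```bash
python3 -c "
from h import *
s=manip.sense();print(s['tcp_pos'],s['wrist_force'],s['wrist_torque'])"
```

```text
[0.56000543 0.00371331 0.21053629] [ 0.10252208 -0.71355821 -0.71946623] [-0.08502029  0.12113532 -0.01135976]
```

Request:
shift_gripper:
  deltas:
    - {"xyz": [0, 0, 0.002], "aperture": 0.01}
    - {"xyz": [0, 0, 0.004], "aperture": 0.01}
    - {"xyz": [0, 0, 0.006], "aperture": 0.01}
    - {"xyz": [0, 0, 0.006], "aperture": 0.01}
    - {"xyz": [0, 0, 0.006], "aperture": 0.01}

```text
time_s: 9.3
tcp_pos: [0.5601, 0.0037, 0.205]
orientation: [3.141, 0.0, 0.877]
wrist_force: [0.1, -0.7, -0.9]
grip_width: 0.0159
finger_force: 30.0
```

```bash
python3 - <<'E'
from h import *
s=manip.sense();print(s['tcp_pos'],s['wrist_force'],s['wrist_torque'])
snap("scene","s4.png");a=cv2.imread("pics/s4.png")
def c(im,x,y,w,h,k): return cv2.resize(im[y:y+h,x:x+w],None,fx=k,fy=k,interpolation=cv2.INTER_CUBIC)
cv2.imwrite("pics/z6.png",np.hstack([c(a,310,150,50,70,8),c(a,215,265,50,70,8)]))
E
```

```text
[0.56012803 0.00372613 0.205002  ] [ 0.11413423 -0.69100324 -0.85705534] [-0.06969688  0.15314936 -0.04409001]
```

View pics/z6.png

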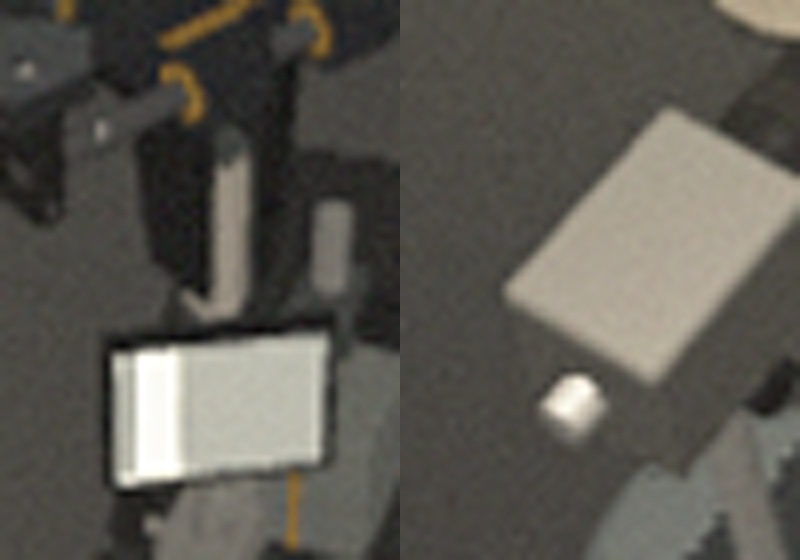

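The glass corners are at crop (112,352), (328,332), (325,462) and (118,488). The camera box top is also clear, so I can check both azimuths in this same view.

Run:
```python
from h import *
from scipy.optimize import least_squares
T=lambda u,v:(310+(u+.5)/8-.5,150+(v+.5)/8-.5)
pix=np.array([T(*p) for p in[(112,352),(328,332),(325,462),(118,488),(102,338),(333,315),(331,466),(112,494)]])
b=.012
M=np.array([(b,y*.03,z*.025) for y,z in((-1,1),(1,1),(1,-1),(-1,-1))]+[(b,y*.033,z*.028) for y,z in((-1,1),(1,1),(1,-1),(-1,-1))])
s=manip.sense()["tcp_pos"]; o=np.r_[s[:2],s[2]+.008-.062]
f=lambda x:(proj("scene",o+x[:3]+Ro.from_euler('ZYX',[x[3],x[4],x[5]]).apply(M))-pix).ravel()
for w in(.02,.005,.1):
    r=least_squares(lambda x:np.r_[f(x),x[:3]/.003,x[4:]/w],[0,0,0,.34,0,0]);print((r.x[:3]*1e3).round(2),np.degrees(r.x[3:]),abs(f(r.x)).max())
m=o+r.x[:3]
Tc=lambda u,v:(215+(u-400+.5)/8-.5,265+(v+.5)/8-.5)
A=np.array([atz("scene",Tc(*p),.175) for p in[(668,105),(803,180),(655,382),(505,290)]])
for d in(A[3]-A[0],A[2]-A[1],A[:].mean(0)-m): print("cam az",np.degrees(np.arctan2(d[1],d[0])))
# refined sight: front circle of bezel, project model for az candidates
E=np.array([.560,.004,0])
def ring(az,r,d=.25):
    a=np.linspace(0,2*np.pi,60);c,s_=np.cos(np.radians(az)),np.sin(np.radians(az))
    return np.array([E+[d*c-r*np.cos(t)*s_,d*s_+r*np.cos(t)*c,.15+r*np.sin(t)] for t in a])
vis=[]
for n,f0,az,rr in(("top","t1.png",58.4,.017),("scene","s4.png",58.4,.017),("top","t1.png",-19.3,.0165),("scene","s4.png",-19.3,.0165)):
    im=cv2.imread("pics/"+f0); k=6; q=np.vstack([ring(az,rr),ring(az,rr,.266)]); p=proj(n,q); x,y=(p.mean(0)-[30,22]).astype(int)
    z=cv2.resize(im[y:y+44,x:x+60],None,fx=k,fy=k,interpolation=cv2.INTER_CUBIC)
    for u,v in p[:60]: cv2.circle(z,(int((u-x+.5)*k),int((v-y+.5)*k)),1,(0,0,255),-1)
    vis.append(z)
cv2.imwrite("pics/z7.png",np.vstack([np.hstack(vis[:2]),np.hstack(vis[2:])]))
```

```text
[ 0.74  1.69 -0.74] [20.39693943 -0.6758901   0.28614138] 1.0328372340855765
[ 0.73  1.64 -0.63] [20.65285054 -0.05211628  0.0268127 ] 1.1133681010464613
[ 0.79  1.78 -1.17] [20.02238156 -3.15185763  0.64785831] 0.6921728585351161
cam az -18.789753568680258
cam az -15.25268258536857
cam az -18.691779351178486
```

View pics/z7.png

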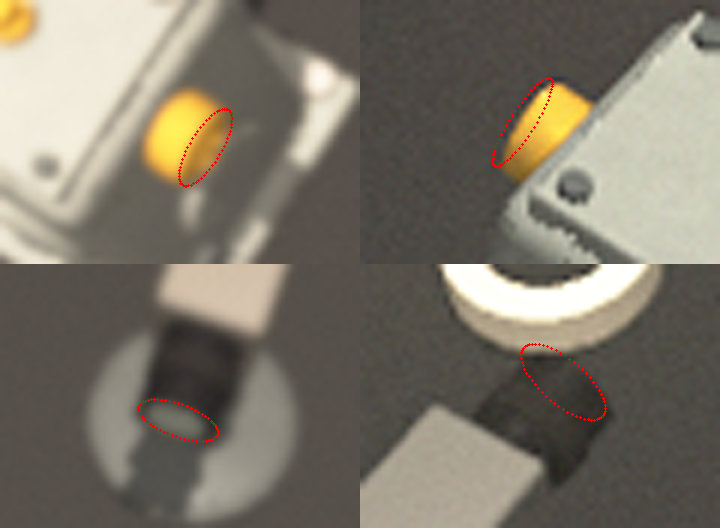

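Both overlays match, and the mirror measures about 20° against a target of about 19.6° (3.4° allowed). Its height is about 0.150 m and it's upright and still, so I'm handing in.

```bash
python3 -c "
from rig import manip
s=manip.sense();print(s['time_s'],s['finger_force'],abs(s['dq']).max());print(manip.close_job())"
```

```text
9.35 29.999745714012533 0.0017820107798883621
the job is handed in; nothing more can be done
None
```

I've handed the job in with the mirror held by its handle, its shank through the stand's eye, at about 150 mm height and turned about 20° (about 19.6° wanted, measured from the camera pictures); the hand-in printed no verdict.

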